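Clear the battery feeder and unload its shuttle

ROBOT

A 7-joint arm with a two-finger parallel gripper is mounted at the origin on the work surface. World frame = base frame: x ahead of the robot, y to its left, z up, the work surface at z = 0. Lengths are in m, angles in degrees, forces in N, time in s.
With the tool pointing down it reaches from about 0.35 to 0.775 m from the base axis. Payload 3.1 kg.
Tool frame: the origin (TCP) lies on the centre line of the jaws, within the pads' length; the fingertips stand 17 mm ahead of it and the grasp point (between the pads) lies 2 mm behind it (robot.tip_reach is the distance from the TCP to the fingertips, in m); z points along the fingers, y is the direction in which the jaws open and shut (so a half turn about z gives the same grasp; the last joint's range is limited). The gripper opens to 85 mm and grips with 20 to 120 N. Pads are 22 mm wide; open, the fingers measure 114 mm over their backs; the gripper's body (76 mm by 85 mm) begins 54 mm behind the grasp point. The pads swing forward as they close: fully open they stand 13 mm farther back than shut.
Start: joints at [-78.478, 17.813, 0.802, 86.603, -0.252, 75.585, -1.558], TCP at [0.132, 0.534, 0.213] pointing down, gripper open.
Joint ranges: [-154.91, 154.91], [-16.99, 109.72], [-72.82, 74.43], [7.12, 147.25], [-82.49, 262.49], [11.32, 116.49], [-174.64, 174.64]. Speed limits (degrees/s): [159.86, 159.86, 180, 180, 180, 180, 180].

INTERFACE

Orientations are given as [roll, pitch, yaw] about the fixed x, y, z axes, in that order (R = Rz(yaw) Ry(pitch) Rx(roll)).
In Python, from station import robot, fingers, vision, workorder, recognise gives the robot as it stands. Calls block until the motion is done:
- robot.move_to(position, orientation): joint-space move of the TCP to a pose.
- robot.line_to(position, orientation=None, velocity=0.15, f_stop=None): straight line of the TCP; orientation=None keeps the orientation; velocity is the mean speed in m/s. With f_stop (N) it stops when the force on the tool has changed by that much, and returns True; else False.
- robot.move_j(angles): joint-space move.
- fingers.gripper_to(opening, force=None): opening from 0.0 (shut) to 1.0 (fully open); force is the grip in N (None keeps the last); returns when the fingers have stopped.
- robot.pause(seconds).
- robot.inverse_kinematics(position, orientation): joint angles nearest the present ones, or None.
- vision.grab_frame(name): name is "scene" or "top" or "wrist"; returns the picture (420x560x3 uint8, red, green, blue); there is no depth.
- vision.calibration(name): a dict with "mtx" (3x3 intrinsics, pixels), "extrinsics" (4x4, takes a point from world to camera coordinates); the wrist camera has in their place "T_tool_cam" (4x4, takes a point from camera to tool coordinates, whose origin is the TCP and whose axes are the flange's). Camera axes: x right, y up, looking along -z (the intrinsics and any distortion apply to the point x, -y, -z); pixel columns grow to the right and rows downward; lengths in m; the calibration is good to about 2 mm. A picture is of the moment at which its call begins: read the wrist's pose just before it. calibration takes no time and is no camera call.
A pose or a line that the arm cannot do raises robot.PlanningError and nothing moves.
- workorder.close_job(): hands the job in, once; it reports no verdict.
Trained networks look in the newest picture that a camera, given by its name, has taken for a name from the list of things; names that differ only in an ending like _2 or _b are one class to them, and where a whole thing is asked for, a point or a joint stands for the part that bears it (a point fixed in the world has none). Each returns a list of dicts, best first, with "p" (0 to 1); they miss things now and then, are a little off and sometimes report something else, mostly with a low value. They report only what shows in the picture. A call takes as long as a camera call.
- recognise(label, camera): "rect" ([centre column, centre row, width, height] in pixels, round what is visible of it).
Readings, each from a call of its own:
- robot.current_time_s(): time.
- robot.current_joint_positions(): joint angles.
- robot.current_dq(): joint speeds.
- robot.current_joint_torque(): joint torques, N m.
- robot.current_tool_pos(): TCP position.
- robot.current_eef_rot(): TCP orientation.
- robot.current_contact_force(): force on the tool from outside, world axes, zero at the start.
- robot.current_torque(): the same for the moment, N m.
- robot.current_finger_gap(): opening from 0.0 (shut) to 1.0 (fully open).
Only numpy, scipy, OpenCV 4.12 (cv2) and the standard library are available. Lean on these libraries where they do the work, as an engineer would, in place of code of your own. Each camera call takes 0.05 s, during which the arm holds its last target. There are 200 camera calls.

TASK

The battery feeder is jammed by the one tall pack: wind the handwheel clockwise until the shuttle is fully home against its stop under the chute mouth, then lift the tall pack out into the cardboard reject tray so that the packs behind it slide down into the shuttle's tray. Wind the wheel back counter-clockwise exactly one full turn from the stop, leave it there, and only then move the packs from the shuttle into the open grey storage tray. Stray packs on the table, if any, belong in the storage tray too, and the screwdriver and the quadcopter are to be left alone.

Things in the scene. Friction and masses are not known exactly. Their poses are not given: they have to be found in the camera images.
- feeder: Fixed feeder. Frame: origin on the table below the chute's lower mouth, z up, y level, uphill along the chute; x level, across it (-x roughly towards the robot). A 10 mm base plate lies under chute, shuttle (x -135 to 55, y -185 to 15 mm) and wheel. Only the tall pack holds the packs back: once it is lifted they slide down unaided, and fall on the table if the shuttle is not home.
- chute_mouth (a point): Middle of the chute floor at its lower mouth; feeder frame (0, 0, 100) mm. The straight polished aluminium chute slopes down towards -y at 20 degrees; floor 179 mm above the table at the upper end (y = 218 mm). Inside 37 mm wide, side lips 7 mm above its floor and 5 mm thick.
- gate (a point): Middle of the dark steel gate bar across the chute, 12 mm uphill of the mouth measured along the slope. 6 mm square bar, underside 25 mm and top 31 mm above the chute floor, on two 6 mm posts outside the lips at x = -26.5 and +26.5 mm. Packs 20 mm thick slide under it, the 40 mm tall pack cannot.
- wheel (a joint): Handwheel angle in rad, counter-clockwise from above positive; 0 is the stop (shuttle home; white rim mark over the white index line, on the feeder's -x side of the wheel), 6.283 one full turn from the stop, 7.9 the other end. It starts between 2 and 4.2, turns stiffly (about 0.15 N m) and stays where it is left.
- wheel_hub (a point): Centre of the handwheel on its upright axis, at rim mid height: feeder frame (-80, -290, 87) mm. Plain black rim, radius 60 mm to the middle of its 14 mm round bar, no crank knob; hub radius 14 mm, flush; three 9 mm spokes 120 degrees apart at rim height. Below it a 64 mm square gearbox and an index tongue reach 56 mm above the table. The frame turns with the wheel.
- wheel_mark (a point): White mark on the top of the rim, at the outer end of one of the three spokes; seen from the hub it lies in the wheel's own -x direction.
- shuttle (a joint): Travel of the shuttle in m: 0 home against the stop, under the chute mouth; grows 0.010 m per rad of the wheel (0.063 at one turn) as the shuttle moves to the feeder's -x.
- tray (a point): Middle of the floor of the shuttle's tray; axes as the feeder's (x across, y level uphill, z up). A polished aluminium trough that continues the chute at the same 20 degree slope: 176 mm long, inside 42 mm wide, side lips 8 mm above its floor, low end closed by a wall 17 mm above its floor. It takes four packs in a row, the first against the low end.
- tall_pack: The jammed pack, a plain black block with a white label on top, 34 (x) by 38 (y) by 40 mm (z), 85 g; origin at the centre of its underside. It stands in the chute against the gate bar, its y axis along the chute, uphill, its z square to the chute floor.
- pack1: Battery pack, a plain black block with a white label on top, 34 (x) by 38 (y) by 20 mm (z), 45 g, all packs alike; origin at the centre of its underside. Waits in the chute behind the tall pack, its y axis along the chute, uphill, its z square to the chute floor.
- pack2: Battery pack, a plain black block with a white label on top, 34 (x) by 38 (y) by 20 mm (z), 45 g, all packs alike; origin at the centre of its underside. Waits in the chute behind the tall pack, its y axis along the chute, uphill, its z square to the chute floor.
- pack3: Battery pack, a plain black block with a white label on top, 34 (x) by 38 (y) by 20 mm (z), 45 g, all packs alike; origin at the centre of its underside. Waits in the chute behind the tall pack, its y axis along the chute, uphill, its z square to the chute floor. Not always there.
- pack4: Battery pack, a plain black block with a white label on top, 34 (x) by 38 (y) by 20 mm (z), 45 g, all packs alike; origin at the centre of its underside. A stray that, if there, lies flat on the table in front of the shuttle, on the robot's side.
- pack5: Battery pack, a plain black block with a white label on top, 34 (x) by 38 (y) by 20 mm (z), 45 g, all packs alike; origin at the centre of its underside. A stray that, if there, lies flat on the table in front of the shuttle, on the robot's side.
- store: Open grey plastic storage tray, loose, 140 (x) by 200 (y) by 30 mm high, walls and floor 4 mm, 0.9 kg; origin at the centre of its underside.
- reject: Open cardboard reject tray, fixed, 130 by 130 by 30 mm high, walls and floor 4 mm; origin at the centre of its underside.
- screwdriver: Bystander: a screwdriver lying on the table beyond the feeder. Leave alone.
- quadcopter: Bystander: a small quadcopter, about 180 mm across, standing at the left. Leave alone.

How it is judged (in metres and radians):
On the way, in this order (a step that is already met when the one before it is completed fails the run):
1. the shuttle is wound home against its stop, the tall pack still in the chute (value of joint shuttle below 0.0012 m and distance of tall_pack from where it was at the start of the episode below 0.015 m), for 0.2 s.
2. the tall pack is out of the chute and every pack of the chute lies in the tray of the shuttle (distance between tall_pack and chute_mouth above 0.08 m and x of pack1 in the frame of tray between -0.02 and 0.02 m and y of pack1 in the frame of tray between -0.09 and 0.085 m and z of pack1 in the frame of tray between -0.05 and 0.05 m and x of pack2 in the frame of tray between -0.02 and 0.02 m and y of pack2 in the frame of tray between -0.09 and 0.085 m and z of pack2 in the frame of tray between -0.05 and 0.05 m and x of pack3 in the frame of tray between -0.02 and 0.02 m and y of pack3 in the frame of tray between -0.09 and 0.085 m and z of pack3 in the frame of tray between -0.05 and 0.05 m), for 0.3 s.
3. the wheel stands at one full turn from the stop, with every pack of the chute in the tray (value of joint wheel between 6.143 and 6.423 rad and velocity of joint wheel between -0.05 and 0.05 rad/s and x of pack1 in the frame of tray between -0.02 and 0.02 m and y of pack1 in the frame of tray between -0.09 and 0.085 m and z of pack1 in the frame of tray between -0.05 and 0.05 m and x of pack2 in the frame of tray between -0.02 and 0.02 m and y of pack2 in the frame of tray between -0.09 and 0.085 m and z of pack2 in the frame of tray between -0.05 and 0.05 m and x of pack3 in the frame of tray between -0.02 and 0.02 m and y of pack3 in the frame of tray between -0.09 and 0.085 m and z of pack3 in the frame of tray between -0.05 and 0.05 m), for 0.3 s.
At the end, for the whole second after the job is handed in: every pack present lies at rest in the storage tray, the tall pack at rest in the reject tray (the middle of its underside between the walls, less than 60 mm above the table), and the wheel stands within 0.14 rad (8 degrees) of one full turn from the stop (value of joint wheel between 6.143 and 6.423 rad and x of pack1 in the frame of store between -0.066 and 0.066 m and y of pack1 in the frame of store between -0.096 and 0.096 m and z of pack1 in the frame of store between -0.01 and 0.06 m and linear speed of each of pack1, pack2, pack3, pack4, pack5, tall_pack below 0.03 m/s and x of pack2 in the frame of store between -0.066 and 0.066 m and y of pack2 in the frame of store between -0.096 and 0.096 m and z of pack2 in the frame of store between -0.01 and 0.06 m and x of pack3 in the frame of store between -0.066 and 0.066 m and y of pack3 in the frame of store between -0.096 and 0.096 m and z of pack3 in the frame of store between -0.01 and 0.06 m and x of pack4 in the frame of store between -0.066 and 0.066 m and y of pack4 in the frame of store between -0.096 and 0.096 m and z of pack4 in the frame of store between -0.01 and 0.06 m and x of pack5 in the frame of store between -0.066 and 0.066 m and y of pack5 in the frame of store between -0.096 and 0.096 m and z of pack5 in the frame of store between -0.01 and 0.06 m and x of tall_pack in the frame of reject between -0.061 and 0.061 m and y of tall_pack in the frame of reject between -0.061 and 0.061 m and z of tall_pack in the frame of reject between -0.01 and 0.06 m); the robot touches nothing.
It fails at once if the screwdriver is disturbed (moved 30 mm) (distance of screwdriver from where it was at the start of the episode above 0.03 m).
It fails at once if the quadcopter is disturbed (moved 30 mm) (distance of quadcopter from where it was at the start of the episode above 0.03 m).
Of pack3, pack4, pack5 only 1 to 2 are there at a start; the rules pass over those that are not, and their reading is None.
At some moment in a run one of store may be knocked a few centimetres aside while the robot is not near it.
Once in a run the grip may slacken for a moment while it holds something.
It also fails if it takes over 210 s, if anything falls off the work surface, if the arm or the gripper's body presses on something with over 40 N, if the wrist force passes 120 N, or if a joint passes its speed limit or range.

## Working session

There is one attempt and no reset: what is moved stays moved. The work goes in short steps, each a Python script; the robot and the scene stay as the last script left them, time stands still between calls to the robot, and variables do not carry over. Pictures are saved under pics/ and viewed, on a budget of 14 in all, crops included, one or two more only if the job needs it, and the job is handed in when it is done.

```bash
ls; mkdir -p pics; python3 - <<'E'
from station import robot, fingers, vision, workorder, recognise
import cv2, numpy as np
for n in ("scene","top"):
    im=vision.grab_frame(n); cv2.imwrite(f"pics/a_{n}.png",cv2.cvtColor(im,cv2.COLOR_RGB2BGR))
    c=vision.calibration(n); print(n,{k:np.round(v,4).tolist() for k,v in c.items()})
    for l in ("feeder","wheel","wheel_mark","shuttle","tall_pack","pack1","store","reject","screwdriver","quadcopter"):
        print(l,[(np.round(d["rect"]).astype(int).tolist(),round(d["p"],2)) for d in recognise(l,n)[:6]])
print({k:np.round(v,4).tolist() for k,v in vision.calibration("wrist").items()}, robot.tip_reach, robot.current_tool_pos(), robot.current_eef_rot(),robot.current_time_s())
E
```

```text
pics
scene {'mtx': [[537.6128, 0.0, 275.3489], [0.0, 537.6128, 210.6909], [0.0, 0.0, 1.0]], 'extrinsics': [[0.6833, 0.73, -0.0093, -0.4509], [-0.5596, 0.5319, 0.6355, 0.2231], [0.4689, -0.4291, 0.772, -1.7177], [0.0, 0.0, 0.0, 1.0]]}
feeder [([241, 230, 212, 167], 0.86), ([104, 300, 78, 69], 0.6)]
wheel [([168, 269, 55, 48], 0.72)]
wheel_mark [([164, 268, 57, 44], 0.74)]
shuttle [([243, 237, 59, 61], 0.68), ([231, 207, 15, 16], 0.35)]
tall_pack [([282, 204, 19, 22], 0.81)]
pack1 [([291, 197, 21, 19], 0.76), ([230, 208, 17, 15], 0.73), ([314, 173, 14, 19], 0.67), ([302, 183, 25, 19], 0.52), ([241, 227, 208, 164], 0.43)]
store [([275, 171, 72, 59], 0.65)]
reject [([104, 299, 80, 66], 0.76)]
screwdriver [([273, 321, 60, 58], 0.83), ([103, 297, 81, 64], 0.23)]
quadcopter [([349, 117, 60, 38], 0.85)]
top {'mtx': [[434.1728, 0.0, 287.8676], [0.0, 434.1728, 212.2847], [0.0, 0.0, 1.0]], 'extrinsics': [[-0.0039, -0.9998, -0.0177, 0.0865], [0.9945, -0.0058, 0.1042, -0.6011], [-0.1043, -0.0172, 0.9944, -1.4388], [0.0, 0.0, 0.0, 1.0]]}
feeder [([315, 229, 182, 62], 0.62)]
wheel [([254, 211, 17, 11], 0.64)]
wheel_mark [([388, 234, 39, 45], 0.6)]
shuttle [([323, 224, 52, 21], 0.66), ([427, 263, 48, 46], 0.41)]
tall_pack [([289, 212, 13, 14], 0.43)]
pack1 [([276, 211, 14, 14], 0.7), ([254, 209, 18, 6], 0.49)]
store [([247, 265, 61, 47], 0.71)]
reject [([426, 259, 47, 49], 0.84)]
screwdriver [([349, 167, 6, 56], 0.58)]
quadcopter [([151, 268, 70, 73], 0.92)]
{'mtx': [[354.7459, 0.0, 281.9527], [0.0, 354.7459, 209.2181], [0.0, 0.0, 1.0]], 'T_tool_cam': [[-0.0008, 0.9588, 0.2842, 0.0723], [1.0, 0.0009, 0.0, -0.0005], [-0.0002, 0.2842, -0.9588, -0.1597], [0.0, 0.0, 0.0, 1.0]]} 0.017 [0.13222548 0.53387354 0.21320228] [-1.79999344e+02  2.96230473e-03  1.66093132e+02] 1.1
```

```bash
python3 - <<'E'
import cv2
a=cv2.imread("pics/a_top.png")[140:320,190:460]; cv2.imwrite("pics/b_top.png",cv2.resize(a,(800,533),interpolation=cv2.INTER_CUBIC))
a=cv2.imread("pics/a_scene.png")[90:350,50:400]; cv2.imwrite("pics/b_scene.png",cv2.resize(a,(800,594),interpolation=cv2.INTER_CUBIC))
E
```

```text
(no output)
```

View pics/b_top.png

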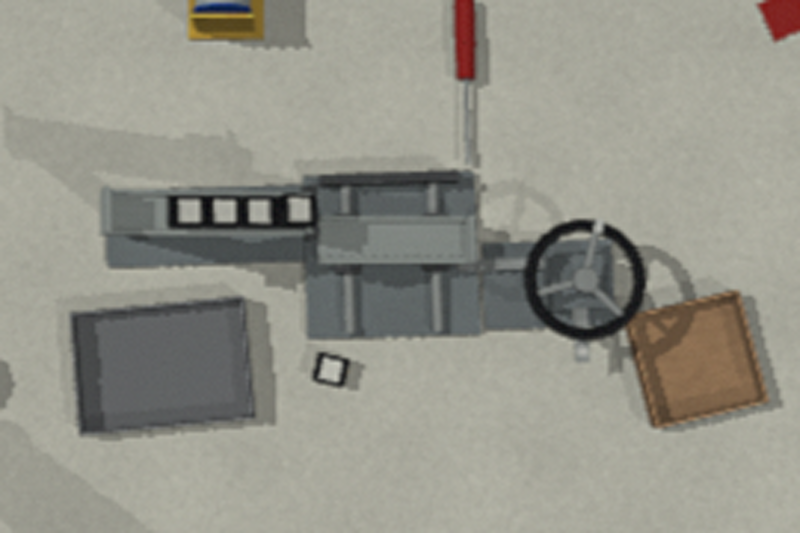

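View pics/b_scene.png

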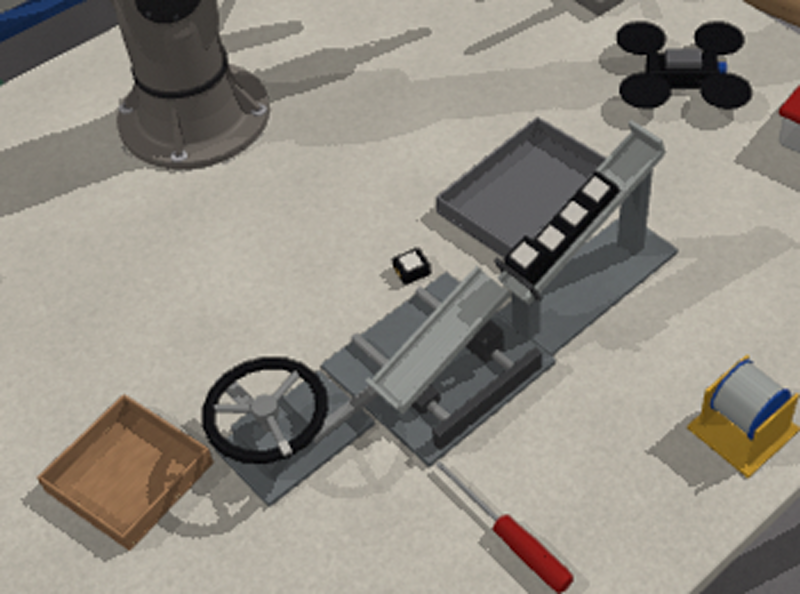

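```bash
cat > h.py <<'E'
from station import robot, fingers, vision, workorder, recognise
import cv2, numpy as np, json
from scipy.spatial.transform import Rotation as R
from scipy.optimize import least_squares
def cam(n):
    c=vision.calibration(n); K=np.array(c["mtx"])
    if "extrinsics" in c: E=np.array(c["extrinsics"])
    else:
        T=np.eye(4); T[:3,:3]=R.from_euler("xyz",robot.current_eef_rot(),degrees=True).as_matrix(); T[:3,3]=robot.current_tool_pos()
        E=np.linalg.inv(T@np.array(c["T_tool_cam"]))
    return K,E
def proj(P,ce):
    K,E=ce; p=np.atleast_2d(P)@E[:3,:3].T+E[:3,3]; p=p*[1,-1,-1]; q=p@K.T; return q[:,:2]/q[:,2:]
def ray(px,ce,z):
    K,E=ce; px=np.atleast_2d(px).astype(float); d=np.c_[px,np.ones(len(px))]@np.linalg.inv(K).T*[1,-1,-1]@E[:3,:3]
    o=-E[:3,:3].T@E[:3,3]; return o+d*((z-o[2])/d[:,2])[:,None]
def fit2d(model,obs,x0):
    """model points (mm, N x 3), obs list of (ce,pixel): fits x,y,yaw"""
    def w(p): return np.c_[model[:,:2]/1e3@np.array([[np.cos(p[2]),np.sin(p[2])],[-np.sin(p[2]),np.cos(p[2])]])+p[:2],model[:,2]/1e3]
    f=lambda p: np.concatenate([proj(a,c)[0]-u for a,(c,u) in zip(w(p),obs)])
    r=least_squares(f,x0,loss="soft_l1"); return r.x,f(r.x).reshape(-1,2)
def snap(n,name=None,crop=None,size=None):
    ce=cam(n); im=vision.grab_frame(n); 
    if name:
        a=im if crop is None else im[crop[1]:crop[3],crop[0]:crop[2]]
        if size: a=cv2.resize(a,size,interpolation=cv2.INTER_CUBIC)
        cv2.imwrite(f"pics/{name}.png",cv2.cvtColor(a,cv2.COLOR_RGB2BGR))
    return im,ce
try: C=json.load(open("c.json")); 
except Exception: C={}
def save(**k): C.update({a:np.asarray(b).tolist() for a,b in k.items()}); json.dump(C,open("c.json","w"))
def fw(P):  # feeder mm -> world m
    x,y,a=C["feeder"]; c,s=np.cos(a),np.sin(a); P=np.asarray(P,float)/1e3
    return np.stack([x+c*P[...,0]-s*P[...,1],y+s*P[...,0]+c*P[...,1],P[...,2]],-1)
E
python3 - <<'E'
from h import *
T,S=cam("top"),cam("scene")
t=lambda u,v:(T,np.array([190+u/2.963,140+v/2.961])); s=lambda u,v:(S,np.array([50+u/2.2857,90+v/2.2846]))
M=np.array([[-80,-290,87],[-135,15,10],[-135,-185,10],[-23.5,215.6,185.6],[23.5,215.6,185.6],[-80,-290,87],[55,-185,10],[55,15,10],[23.5,215.6,185.6],[-23.5,215.6,185.6]])
O=[t(587,279),t(308,339),t(482,331),t(102,234),t(102,188),s(265,406),s(428,464),s(553,353),s(663,148),s(633,126)]
p,r=fit2d(M,O,[.6,0,0]); print("feeder",p,np.degrees(p[2])); print(r.round(1).tolist()); save(feeder=p)
h=fw([-80,-290,94]); print("hub",h)
for o,z in((t(599,227),.094),(s(286,448),.094)):
    w=ray(o[1],o[0],z)[0]; d=w-h; a=np.arctan2(d[1],d[0])-p[2]; print("mark",w,np.hypot(*d[:2]),"wheel",(a-np.pi)%(2*np.pi))
st=ray([t(*q)[1] for q in((72,312),(243,298),(255,416),(82,434))],T,.03); print(st.round(3).tolist(),st.mean(0))
p,r=fit2d(np.array([[70,100,30],[70,-100,30],[-70,-100,30],[-70,100,30]]),[t(*q) for q in((72,312),(243,298),(255,416),(82,434))],[.5,.1,0]);print("store",p,r.round(1).tolist());save(store=p)
p,r=fit2d(np.array([[65,65,30],[65,-65,30],[-65,-65,30],[-65,65,30]]),[t(*q) for q in((627,318),(739,292),(767,397),(655,427))],[.5,-.4,0]);print("reject",p,r.round(1).tolist());save(reject=p)
print("stray",ray(t(331,370)[1],T,.02))
E
```

```text
feeder [0.59513439 0.05744713 0.02822487] 1.617165837131315
[[-2.0, -0.2], [-1.4, -0.1], [-1.3, 0.7], [0.4, 0.1], [0.2, 0.3], [0.0, 0.4], [0.2, -1.0], [1.0, 1.6], [-1.3, 0.9], [-1.6, 1.7]]
hub [ 0.52335038 -0.23469506  0.094     ]
mark [ 0.57885801 -0.25407929  0.094     ] 0.05879494491114903 wheel 2.7773903365999146
mark [ 0.58400817 -0.25049632  0.094     ] 0.06268211341458471 wheel 2.8585329241667456
[[0.491, 0.332, 0.03], [0.506, 0.137, 0.03], [0.373, 0.124, 0.03], [0.353, 0.319, 0.03]] [0.43077916 0.22828813 0.03      ]
store [0.43109919 0.22829051 0.09306746] [[-0.6, -0.2], [0.7, -1.2], [0.5, 0.7], [-0.6, 0.4]]
reject [ 0.43539724 -0.37383955  0.2221748 ] [[-0.3, -1.0], [-0.3, -0.9], [0.4, 1.8], [0.2, 0.5]]
stray [[0.42396243 0.0378167  0.02      ]]
```

```bash
cat >> h.py <<'E'
YF=91.617
def goto(p,yaw=YF,rpy=None): robot.move_to(list(p),rpy or [180,0,yaw])
E
python3 - <<'E'
from h import *
p=robot.current_tool_pos(); robot.line_to([p[0],p[1],.38],velocity=.3)
h=fw([-80,-290,0]); goto([h[0],h[1],.24]); print(robot.current_joint_positions())
im,ce=snap("wrist","w1"); 
print("hub px",proj(fw([-80,-290,94]),ce), "mouth",proj(fw([0,0,100]),ce)); np.savez("w1.npz",K=ce[0],E=ce[1])
g=fw([0,40,0]); goto([g[0],g[1],.30]); print(robot.current_joint_positions())
im,ce=snap("wrist","w2"); np.savez("w2.npz",K=ce[0],E=ce[1])
for l in("tall_pack","pack1","shuttle"): print(l,[(np.round(d["rect"],1).tolist(),round(d["p"],2)) for d in recognise(l,"wrist")[:5]])
print(proj(fw([[0,0,100],[-26.5,-2+12*.94,131],[26.5,-2+12*.94,131],[23.5,215.6,185.6],[-23.5,215.6,185.6]]),ce).round(1).tolist(),robot.current_time_s())
E
```

```text
[-20.43427124  32.4276818   69.13642485  81.54257211 -30.16767998
  86.30936121  49.17603069]
hub px [[281.27473845 190.3315711 ]] mouth [[ 407.39277629 -250.95923459]]
[-47.77582218  33.63476201  67.00265455  69.27629485 -30.74086391
  95.28682941  13.4798342 ]
tall_pack [([280.4, 204.1, 34.9, 46.9], 0.55), ([259.2, 270.1, 54.8, 125.1], 0.25)]
pack1 [([153.7, 202.4, 35.6, 35.9], 0.95), ([284.0, 75.3, 45.2, 57.6], 0.81), ([283.4, 163.8, 38.0, 34.5], 0.79), ([283.1, 120.8, 41.6, 43.3], 0.62)]
shuttle [([260.1, 270.4, 52.5, 121.5], 0.97)]
[[282.6, 211.6], [255.3, 211.9], [310.0, 211.7], [317.4, -65.2], [245.7, -64.8]] 6.4167
```

View pics/w1.png

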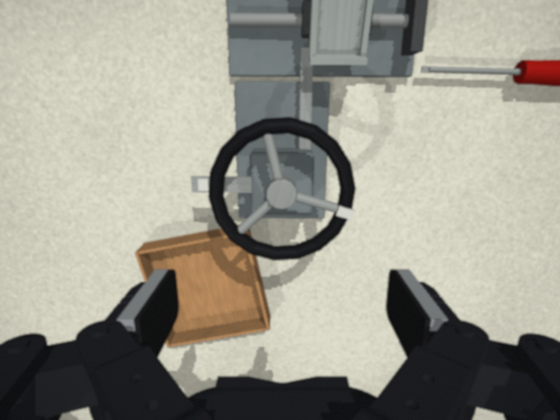

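View pics/w2.png

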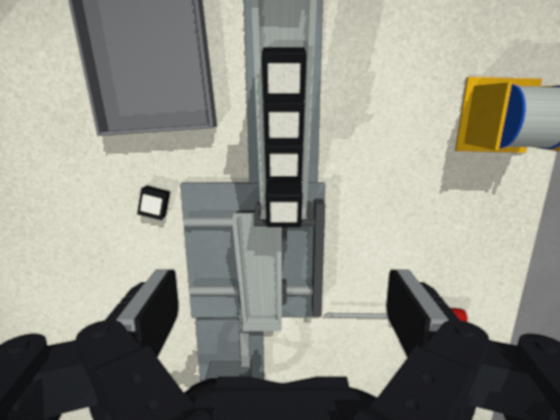

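```bash
python3 - <<'E'
from h import *
W=[(lambda d:(d["K"],d["E"]))(np.load(f"w{i}.npz")) for i in(1,2)]
M=np.array([[-80,-290,94],[0,18.3,149.2],[-135,15,10],[55,15,10],[-135,-185,10],[-135,-185,10],[55,-185,10]])
O=[(W[0],np.array([282,192])),(W[1],np.array([284,211])),(W[1],np.array([181,183])),(W[1],np.array([325,183])),(W[1],np.array([192,318])),(W[0],np.array([230,76])),(W[0],np.array([412,76]))]
p,r=fit2d(M,O,C["feeder"]); print(p,r.round(1).tolist()); save(feeder=p)
h=fw([-80,-290,94]); 
for q,z in(((345,212),.094),((203,184),.056)):
    d=ray(q,W[0],z)[0]-h; print(np.hypot(*d[:2]),(np.arctan2(d[1],d[0])-p[2]-np.pi)%(2*np.pi))
print("stray",ray((151,205),W[1],.02))
c=robot.current_tool_pos(); robot.line_to([c[0],c[1],.38],velocity=.3)
robot.move_j([22,18,0,80,0,80,0]); print(robot.current_tool_pos(),robot.current_eef_rot())
goto([h[0],h[1],.2]); print(robot.current_joint_positions(),robot.current_time_s())
for yaw in range(-90,300,30): 
    j=robot.inverse_kinematics([h[0],h[1],.1],[180,0,yaw]); print(yaw,None if j is None else np.round(j).tolist())
E
```

```text
[0.59660276 0.05404772 0.02646913] [[0.2, 2.0], [0.2, 0.7], [-1.8, 0.1], [1.0, -0.3], [-1.1, -0.3], [-0.9, -1.0], [1.5, -0.3]]
0.058942508367840506 2.857087287529178
0.0783606373333548 6.278024090831673
stray [[0.42611102 0.03794753 0.02      ]]
[ 0.52561685 -0.22948049  0.25811895] [ 1.78076486e+02 -3.99187999e-02  6.80910947e+01]
[25.03161453 21.41646847 -3.35152307 83.51605338  1.24533389 75.14199159
 23.15597509] 8.6417
-90 [-19.0, 39.0, 64.0, 93.0, -37.0, 71.0, -127.0]
-60 [6.0, 27.0, 24.0, 93.0, -12.0, 63.0, -117.0]
-30 [10.0, 26.0, 18.0, 92.0, -9.0, 63.0, -90.0]
0 [14.0, 26.0, 13.0, 92.0, -6.0, 63.0, -62.0]
30 [17.0, 26.0, 7.0, 92.0, -4.0, 62.0, -34.0]
60 [21.0, 26.0, 2.0, 92.0, -1.0, 62.0, -7.0]
90 [25.0, 26.0, -3.0, 92.0, 2.0, 63.0, 21.0]
120 [29.0, 26.0, -8.0, 92.0, 4.0, 63.0, 49.0]
150 [32.0, 26.0, -13.0, 91.0, 7.0, 63.0, 77.0]
180 [36.0, 27.0, -19.0, 91.0, 9.0, 63.0, 105.0]
210 [40.0, 28.0, -25.0, 91.0, 13.0, 64.0, 133.0]
240 [44.0, 29.0, -30.0, 91.0, 16.0, 64.0, 160.0]
270 [-19.0, 39.0, 64.0, 93.0, -37.0, 71.0, -127.0]
```

```bash
cat >> h.py <<'E'
def pf(phi,r=.034,z=.091):
    h=C["hub"]; a=np.radians(phi); return [h[0]+r*np.cos(a),h[1]+r*np.sin(a),z]
def push(phi0,phi1,yoff,step=15,f=12,v=.05,touch=None):
    """lower shut fingers at phi0 (deg, world) in the wheel, turn to phi1; returns last phi and whether stopped"""
    goto(pf(phi0,z=.15),phi0+yoff)
    if robot.line_to(pf(phi0),velocity=.08,f_stop=8): print("blocked on descent",robot.current_tool_pos()); return phi0,True
    n=max(1,int(np.ceil(abs(phi1-phi0)/step))); hit=False
    for a in np.linspace(phi0,phi1,n+1)[1:]:
        hit=robot.line_to(pf(a),[180,0,a+yoff],velocity=v,f_stop=f)
        F=np.array(robot.current_contact_force()); t=np.array([-np.sin(np.radians(a)),np.cos(np.radians(a)),0])
        p=robot.current_tool_pos(); ph=np.degrees(np.arctan2(p[1]-C["hub"][1],p[0]-C["hub"][0]))
        print(round(a,1),"at",round(ph,1),"Ft",round(F@t,1),"F",F.round(1),hit)
        if hit: break
    return ph,hit
def up(z=.16,v=.15): p=robot.current_tool_pos(); robot.line_to([p[0],p[1],z],velocity=v)
E
python3 - <<'E'
from h import *
W=(lambda d:(d["K"],d["E"]))(np.load("w1.npz")); h=ray((282,192),W,.094)[0]; print(h,fw([-80,-290,94])); h=(h+fw([-80,-290,94]))/2; save(hub=h)
fingers.gripper_to(0.0); print(robot.current_contact_force())
print(push(165.2,-40,0)); print(robot.current_time_s())
E
```

```text
[ 0.52403688 -0.23619231  0.094     ] [ 0.52430593 -0.23796798  0.094     ]
[-0.21699152  0.56178517 -0.19280925]
150.5 at 150.3 Ft -0.4 F [-0.2  0.6 -0.5] False
135.9 at 136.4 Ft -0.4 F [ 0.2  0.4 -0.6] False
121.2 at 121.9 Ft 1.1 F [-0.6 -1.1 -0.4] False
106.6 at 107.3 Ft -0.2 F [ 0.2 -0.1  0.2] False
91.9 at 92.7 Ft 0.1 F [-0.1  0.2 -0.8] False
77.3 at 77.9 Ft 0.3 F [-0.2  0.4  0.3] False
62.6 at 63.3 Ft -0.0 F [-0.5 -1.  -0.4] False
47.9 at 48.6 Ft 0.3 F [ 0.   0.5 -0.4] False
33.3 at 34.0 Ft -0.8 F [-0.3 -1.2  0.4] False
18.6 at 19.4 Ft -0.2 F [-0.4 -0.3  0.1] False
4.0 at 4.7 Ft -1.4 F [ 0.  -1.4  0.4] False
-10.7 at -9.8 Ft -0.2 F [-0.8 -0.1 -0.3] False
-25.3 at -24.4 Ft -0.0 F [ 0.2 -0.1  0.1] False
-40.0 at -39.0 Ft 0.2 F [ 0.8 -0.4 -1.2] False
(np.float64(-39.02771349392476), False)
17.1333
```

```bash
python3 - <<'E'
from h import *
snap("scene","s1",(130,210,330,360),(800,600)); print(robot.current_tool_pos(),robot.current_finger_gap())
E
```

```text
[ 0.55058704 -0.25819396  0.09098941] 0.0020773957899641827
```

View pics/s1.png

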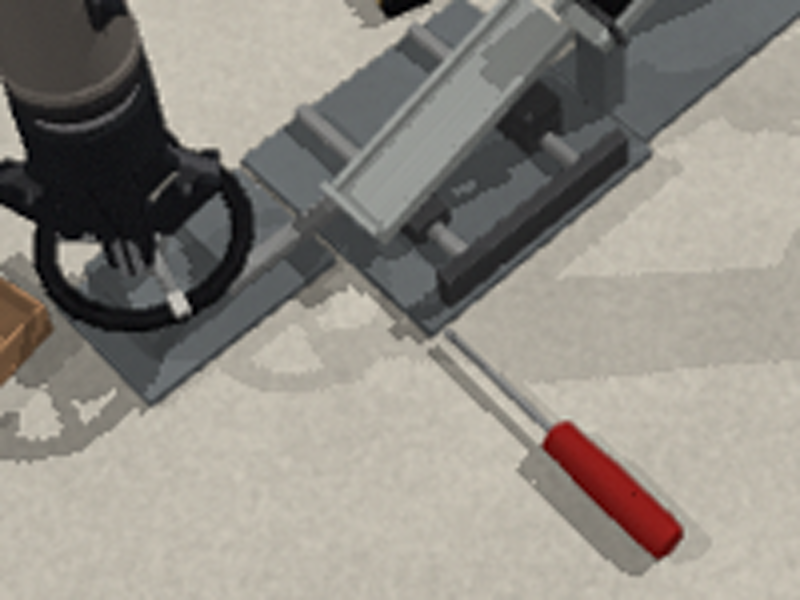

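```bash
python3 - <<'E'
from h import *
S=cam("scene"); p=np.array(robot.current_tool_pos()); f=lambda P:((proj(P,S)-[130,210])*4).round(0).tolist()
print("tip .074",f(p-[0,0,.017]),"tcp",f(p),"hub",f(C["hub"]),"mark163",f(np.array(C["hub"])+.06*np.array([np.cos(np.radians(345.2)),np.sin(np.radians(345.2)),0])))
# guarded probe: press sideways outward against the rim
h=np.array(C["hub"]); d=(p-h)[:2]/np.linalg.norm((p-h)[:2]); q=p.copy(); q[:2]+=d*.012
print("rim hit",robot.line_to(q.tolist(),velocity=.03,f_stop=6),np.linalg.norm((np.array(robot.current_tool_pos())-h)[:2]),robot.current_contact_force())
robot.line_to(p.tolist(),velocity=.05)
E
```

```text
tip .074 [[142.0, 295.0]] tcp [[137.0, 280.0]] hub [[139.0, 229.0]] mark163 [[176.0, 304.0]]
rim hit False 0.04588240935838347 [-0.91680355 -0.23510394 -0.63251833]
```

```bash
python3 - <<'E'
from h import *
robot.line_to(pf(-39,z=.12),velocity=.1); robot.line_to(pf(-75,z=.12),[180,0,-39],velocity=.1)
print(robot.line_to(pf(-75,z=.078),[180,0,-39],velocity=.04,f_stop=5),robot.current_tool_pos(),robot.current_contact_force())
print("probe", robot.line_to(pf(-75,r=.046,z=.078),velocity=.03,f_stop=5), robot.current_tool_pos()-np.array(C["hub"]),robot.current_contact_force())
robot.line_to(pf(-75,z=.078),velocity=.05)
snap("scene","s2",(130,210,330,360),(800,600))
E
```

```text
False [ 0.53323011 -0.27008659  0.07836638] [-0.06122519 -0.28636669 -0.83116464]
probe False [ 0.01183655 -0.04464158 -0.01605457] [-0.08548828 -0.41451131 -0.63144549]
```

View pics/s2.png

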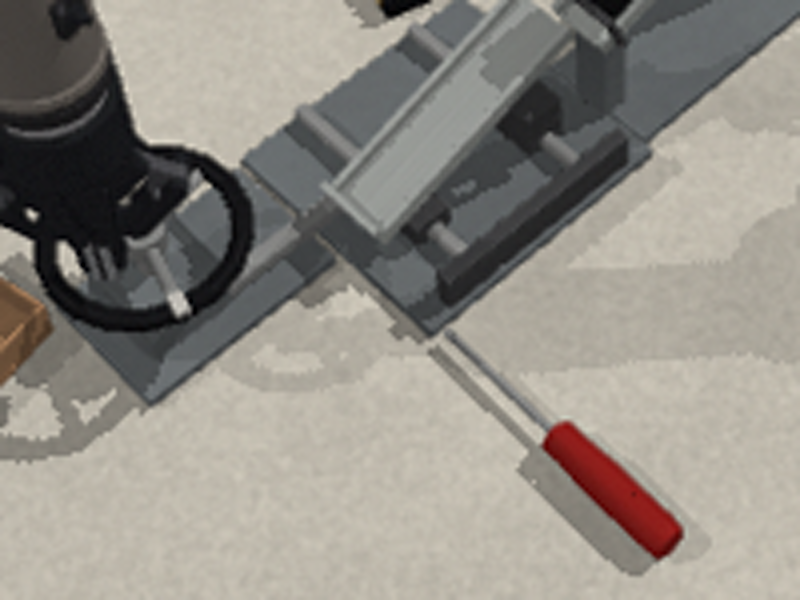

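```bash
python3 - <<'E'
from h import *
for a in (-60,-50,-40,-30,-20):
    hit=robot.line_to(pf(a,z=.078),velocity=.03,f_stop=5); print(a,hit,robot.current_tool_pos(),robot.current_contact_force().round(1),robot.current_joint_torque().round(2))
    if hit: break
im,_=snap("scene","s3",(130,210,330,360),(800,600)); print(recognise("wheel_mark","scene"))
E
```

```text
-60 False [ 0.54140466 -0.2663969   0.07788476] [-0.4 -0.5 -0.3] [-1.900e-01 -4.362e+01  5.770e+00 -2.047e+01 -2.000e-02 -1.000e-02
 -0.000e+00]
-50 False [ 0.54629195 -0.26276586  0.0779579 ] [ 0.1  0.4 -0.3] [-1.300e-01 -4.390e+01  5.840e+00 -2.047e+01 -2.000e-02 -0.000e+00
 -0.000e+00]
-40 False [ 0.55046909 -0.25852816  0.07795939] [-0.2  0.2  0.5] [-1.500e-01 -4.410e+01  5.860e+00 -2.047e+01 -2.000e-02 -0.000e+00
 -0.000e+00]
-30 False [ 0.55383435 -0.25364947  0.07794405] [ 0.3 -0.7  0. ] [-1.500e-01 -4.421e+01  5.860e+00 -2.047e+01 -2.000e-02  0.000e+00
 -0.000e+00]
-20 False [ 0.55632166 -0.2482222   0.07795548] [0.8 0.5 0.3] [-1.500e-01 -4.422e+01  5.850e+00 -2.045e+01 -2.000e-02  1.000e-02
 -0.000e+00]
[{'rect': [163.7, 276.6, 56.0, 30.9], 'p': 0.57}]
```

View pics/s3.png

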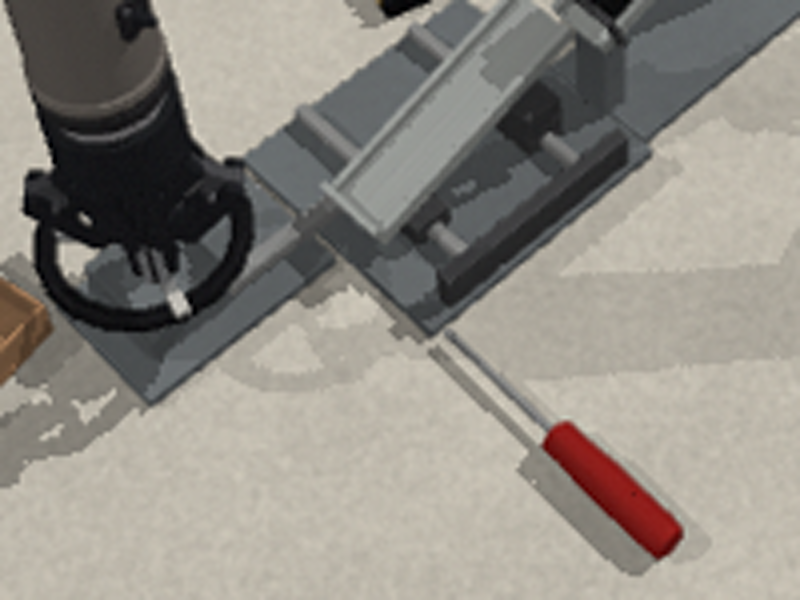

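```bash
cat >> h.py <<'E'
def grab(phi,yoff=90,force=50,pre=.5):
    fingers.gripper_to(pre)
    goto(pf(phi,.06,.15),phi+yoff)
    if robot.line_to(pf(phi,.06,.085),velocity=.1,f_stop=8): print("blocked",robot.current_tool_pos()); return False
    fingers.gripper_to(0.0,force=force); print("gap",robot.current_finger_gap(),"F",robot.current_contact_force().round(1)); return True
def turn(phi0,phi1,yoff=90,step=12,f=15,v=.08):
    n=max(1,int(np.ceil(abs(phi1-phi0)/step)))
    for a in np.linspace(phi0,phi1,n+1)[1:]:
        hit=robot.line_to(pf(a,.06,.085),[180,0,a+yoff],velocity=v,f_stop=f)
        p=robot.current_tool_pos(); ph=np.degrees(np.arctan2(p[1]-C["hub"][1],p[0]-C["hub"][0]))
        print(round(a,1),"at",round(ph,1),"F",robot.current_contact_force().round(1),round(robot.current_finger_gap(),3),hit)
        if hit: break
    return ph
def letgo(o=.5): fingers.gripper_to(o); up(.15)
E
python3 - <<'E'
from h import *
up(.15)
if grab(80): 
    print(turn(80,32))
    snap("scene","s4",(130,210,330,360),(800,600)); print(robot.current_time_s())
E
```

```text
gap -0.0006993348053609285 F [ 0.2 -0.8 -0.7]
68.0 at 68.1 F [ 1.1  0.1 -0.5] -0.002 False
56.0 at 56.5 F [0.4 0.3 1.2] -0.004 False
44.0 at 44.6 F [-0.1  0.2 -0.1] -0.0 False
32.0 at 32.7 F [-0.4 -0.5  0.3] -0.001 False
32.68183548800102
29.4167
```

View pics/s4.png

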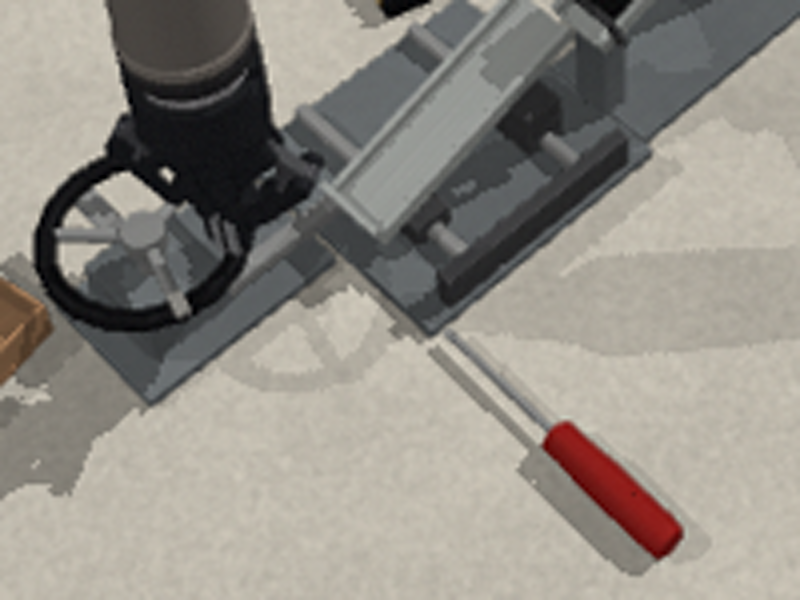

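```bash
python3 - <<'E'
from h import *
S=cam("scene"); p=np.array(robot.current_tool_pos()); print(p,((proj(np.array([p,p-[0,0,.017]]),S)-[130,210])*4).round().tolist())
up(.2); fingers.gripper_to(0.0); goto([.40,-.10,.08]); 
hit=robot.line_to([.40,-.10,.012],velocity=.03,f_stop=6); p=robot.current_tool_pos(); print(hit,p,robot.current_contact_force().round(1))
snap("scene","s5",(180,140,330,252),(800,597)); print(((proj(np.array([p,p-[0,0,.017]]),S)-[180,140])*5.333).round().tolist())
up(.15)
E
```

```text
[ 0.57450575 -0.20447788  0.084859  ] [[235.0, 257.0], [239.0, 272.0]]
False [ 0.40009867 -0.10004118  0.0120964 ] [ 0.  -0.9 -0.1]
[[22.0, 467.0], [27.0, 487.0]]
```

View pics/s5.png

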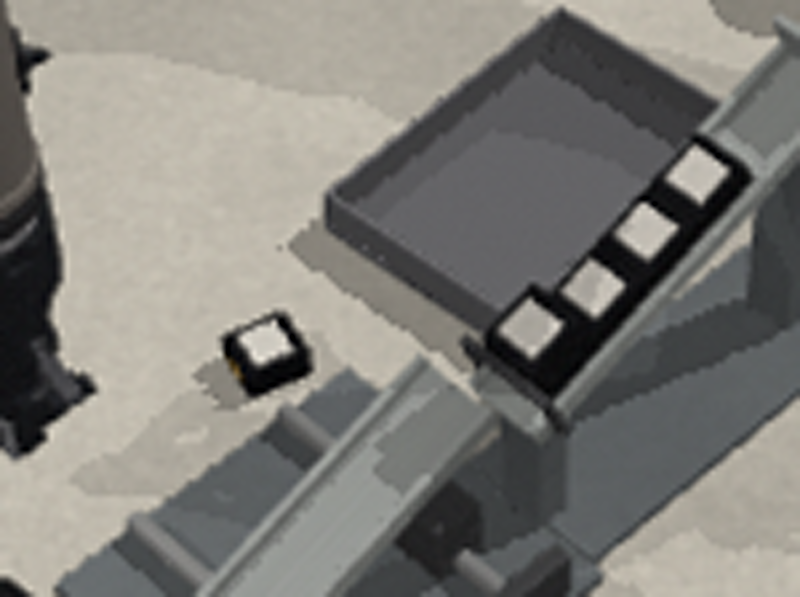

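```bash
python3 - <<'E'
from h import *
goto([.40,-.10,.03]); 
hit=robot.line_to([.40,-.10,-.035],velocity=.02,f_stop=5); p=robot.current_tool_pos(); print(hit,p,robot.current_contact_force().round(1))
up(.1)
fingers.gripper_to(1.0); goto([.40,-.10,.03])
hit=robot.line_to([.40,-.10,-.045],velocity=.02,f_stop=5); p=robot.current_tool_pos(); print("open",hit,p,robot.current_contact_force().round(1))
up(.15); print(robot.current_time_s())
E
```

```text
True [ 0.40007385 -0.10007186 -0.0179722 ] [-0.5 -0.8  6.3]
open True [ 0.39998148 -0.10000105 -0.03119213] [-1.1 -0.4  6.9]
43.8583
```

```bash
python3 - <<'E'
from h import *
c=vision.calibration("wrist"); T=np.linalg.inv(np.array(c["T_tool_cam"]))
P=np.array([[x,.0425,z] for x in(.011,-.011) for z in(-.031,.004)]+[[x,y,z] for x,y in((.038,0),(.0425,0),(.038,.0425)) for z in(-.091,-.056)])
print(np.c_[P,proj(P,(np.array(c["mtx"]),T)).round()])
E
```

```text
[[ 1.10e-02  4.25e-02 -3.10e-02  3.90e+02  2.64e+02]
 [ 1.10e-02  4.25e-02  4.00e-03  3.69e+02  2.33e+02]
 [-1.10e-02  4.25e-02 -3.10e-02  3.85e+02  3.13e+02]
 [-1.10e-02  4.25e-02  4.00e-03  3.66e+02  2.74e+02]
 [ 3.80e-02  0.00e+00 -9.10e-02  2.83e+02  2.70e+02]
 [ 3.80e-02  0.00e+00 -5.60e-02  2.83e+02  2.19e+02]
 [ 4.25e-02  0.00e+00 -9.10e-02  2.83e+02  2.50e+02]
 [ 4.25e-02  0.00e+00 -5.60e-02  2.83e+02  2.05e+02]
 [ 3.80e-02  4.25e-02 -9.10e-02  4.83e+02  2.70e+02]
 [ 3.80e-02  4.25e-02 -5.60e-02  4.21e+02  2.19e+02]]
```

```bash
sed -i 's/,\.06,\.085)/,.06,.050)/g' h.py; python3 - <<'E'
from h import *
fingers.gripper_to(.5)
if grab(80): 
    ph=turn(80,-100); print(ph, "wheel est",163.7+ph-80,robot.current_time_s())
    snap("scene","s6",(130,210,330,360),(800,600))
E
```

```text
gap 0.14899287689787058 F [-3.2 -4.   6.2]
68.0 at 67.9 F [-3.2 -2.7  5.7] 0.151 False
56.0 at 55.8 F [-3.4 -3.3  6.5] 0.148 False
44.0 at 43.7 F [-4.2 -2.8  6.5] 0.15 False
32.0 at 32.2 F [-5.8 -1.7  7.2] 0.152 False
20.0 at 20.2 F [-5.1 -1.7  7.3] 0.15 False
8.0 at 8.2 F [-6.1  0.   7.7] 0.151 False
-4.0 at -3.7 F [-5.  -0.2  7.4] 0.149 False
-16.0 at -15.6 F [-5.3  1.1  6.5] 0.146 False
-28.0 at -27.5 F [-3.4  0.1  5.7] 0.144 False
-40.0 at -39.3 F [-3.2  0.7  5.7] 0.151 False
-52.0 at -51.2 F [-3.1  1.2  5.6] 0.147 False
-64.0 at -63.1 F [-2.4  1.1  4.6] 0.147 False
-76.0 at -74.9 F [-0.4  1.   5.1] 0.147 False
-88.0 at -85.0 F [ 5.  -0.5  2.3] 0.148 False
-100.0 at -95.8 F [ 5.9 -1.8  3.2] 0.149 False
-95.77051726143445 wheel est -12.07051726143446 52.5417
```

View pics/s6.png

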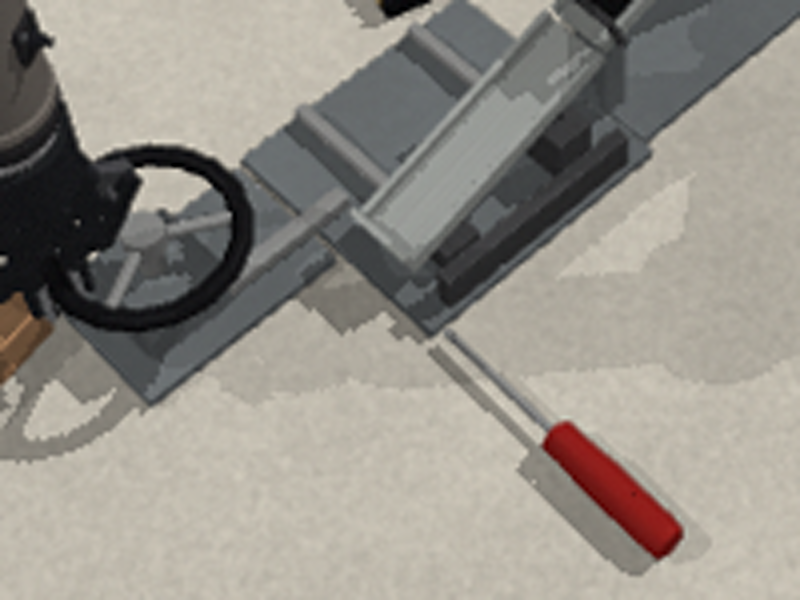

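```bash
cat >> h.py <<'E'
def wheel_angle(n="wrist"):
    im,ce=snap(n); h=np.array(C["hub"]); a=np.radians(np.arange(0,360,1.)); s=0
    for r in(.056,.058,.060,.062,.064):
        q=proj(np.c_[h[0]+r*np.cos(a),h[1]+r*np.sin(a),0*a+.094],ce).astype(np.float32)
        s=s+cv2.remap(im.min(2),q[:,0][None],q[:,1][None],cv2.INTER_LINEAR)[0].astype(float)/5
    w=np.clip(s-np.median(s)-60,0,None); z=(w*np.exp(1j*a)).sum(); print("mark peak",s.max(),"med",np.median(s),"spread",abs(z)/max(w.sum(),1e-6))
    return (np.degrees(np.angle(z))-180-np.degrees(C["feeder"][2]))%360
E
python3 - <<'E'
from h import *
fingers.gripper_to(.5); up(.12); h=C["hub"]; goto([h[0],h[1],.22]); print("wheel deg",wheel_angle(),robot.current_time_s())
E
```

```text
mark peak 221.8 med 39.1 spread 0.9989744488128197
wheel deg 1.0917955711537388 55.0583
```

```bash
cat >> h.py <<'E'
c20,s20=np.cos(np.radians(20)),np.sin(np.radians(20))
def slope_pose(x,s,n,base):
    """feeder point: across x, s uphill of base along slope, n above the floor (mm); returns world pos and rpy"""
    b=np.array(base,float); P=b+[x,s*c20-n*s20,s*s20+n*c20]
    a=C["feeder"][2]; Rf=R.from_euler("z",a).as_matrix()
    Rt=Rf@np.array([[0,1,0],[c20,0,s20],[s20,0,-c20]]); return fw(P).tolist(),R.from_matrix(Rt).as_euler("xyz",degrees=True).tolist()
def st(m=""): print(m,"gap",round(robot.current_finger_gap(),3),"F",robot.current_contact_force().round(1),"t",robot.current_time_s())
E
python3 - <<'E'
from h import *
M=[0,0,100]
p,o=slope_pose(0,34,-9,M); print(p,o)
g=fw([0,34,0]); goto([g[0],g[1],.26])
fingers.gripper_to(.65)
q,_=slope_pose(0,34,75,M); robot.move_to(q,o); print(robot.current_joint_positions())
hit=robot.line_to(p,o,velocity=.08,f_stop=8); st(f"down {hit} {robot.current_tool_pos()}")
if not hit:
    fingers.gripper_to(0.0,force=70); st("closed")
E
```

```text
[0.5956757113642134, 0.08906317580044373, 0.10317145128599955] [180.0, -19.99999999999999, 91.51656919167456]
[ 37.23282673  34.8834076  -50.62383627  81.23688712   6.62160334
  72.96156339  -8.10304481]
down False [0.59632081 0.08885067 0.10378765] gap 0.653 F [ 0.3  0.1 -0.7] t 58.2583
closed gap 0.385 F [-0.7 -0.9  1.9] t 58.575
```

```bash
python3 - <<'E'
from h import *
M=[0,0,100]
q,o=slope_pose(0,35,45,M); robot.line_to(q,o,velocity=.12); st("lifted")
q,o=slope_pose(0,35,110,M); robot.line_to(q,o,velocity=.25); st("up")
p=robot.current_tool_pos(); robot.pause(.3)
r=C["reject"]; goto([r[0],r[1],.17],90+np.degrees(r[2])); st("over reject")
robot.line_to([r[0],r[1],.003],velocity=.12,f_stop=8); st(f"down {robot.current_tool_pos()}")
fingers.gripper_to(.6); up(.17,.25); st("released")
g=fw([-20,-60,0]); goto([g[0],g[1],.26]); snap("wrist","w3"); ce=cam("wrist"); np.savez("w3.npz",K=ce[0],E=ce[1])
for l in("pack1","shuttle","tall_pack"): print(l,[(np.round(d["rect"],1).tolist(),round(d["p"],2)) for d in recognise(l,"wrist")[:5]])
print(proj(fw([[0,-2-69*0-8,97],[0,-168,36]]),ce).round().tolist())
E
```

```text
lifted gap 0.387 F [-0.4 -0.2 -1.7] t 59.175
up gap 0.386 F [-0.4  0.7 -1.5] t 59.5833
over reject gap 0.389 F [ 0.4 -0.2 -1.1] t 61.5083
down [ 0.43612252 -0.37424647  0.00386788] gap 0.385 F [ 0.2  0.4 -1.7] t 63.05
released gap 0.6 F [ 0.3  0.6 -1. ] t 64.1833
pack1 [([299.2, 261.5, 31.0, 23.4], 0.94), ([302.1, 200.7, 32.9, 42.8], 0.91), ([302.8, 232.3, 29.7, 32.6], 0.78), ([149.3, 122.7, 41.0, 41.0], 0.73)]
shuttle [([301.6, 197.6, 66.1, 157.3], 0.93), ([248.2, 354.9, 73.9, 57.7], 0.45)]
tall_pack []
[[305.0, 127.0], [300.0, 261.0]]
```

View pics/w3.png

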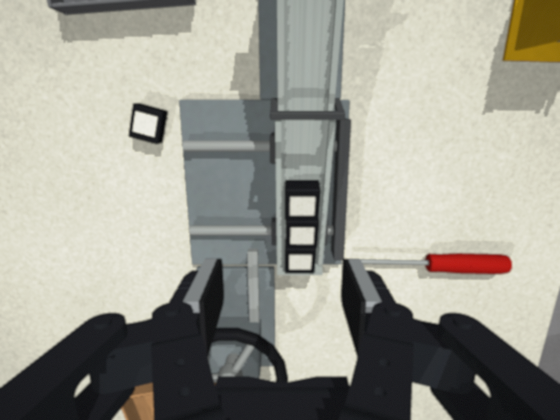

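```bash
python3 - <<'E'
from h import *
h=C["hub"]
def ang(): up(.12); goto([h[0],h[1],.22]); return wheel_angle()
if grab(-90):
    print(turn(-90,90,v=.08)); fingers.gripper_to(.5); a=ang(); st(f"wheel {a}")
E
```

```text
gap 0.1449489975970262 F [-0.9  0.   3.8]
-78.0 at -77.9 F [-2.4  1.4  6.2] 0.146 False
-66.0 at -66.0 F [-2.9  0.7  6. ] 0.151 False
-54.0 at -54.2 F [-3.2  0.9  6.2] 0.147 False
-42.0 at -42.3 F [-3.9  1.3  7.2] 0.148 False
-30.0 at -30.4 F [-4.9  1.2  7. ] 0.144 False
-18.0 at -18.4 F [-4.3  0.8  7.3] 0.147 False
-6.0 at -6.5 F [-4.1  0.6  8. ] 0.145 False
6.0 at 5.5 F [-4.2  0.1  7.6] 0.149 False
18.0 at 17.5 F [-4.3 -0.9  7.2] 0.15 False
30.0 at 29.6 F [-4.4 -1.5  6.8] 0.147 False
42.0 at 41.7 F [-4.1 -0.8  7.1] 0.145 False
54.0 at 53.8 F [-3.8 -1.4  6.7] 0.146 False
66.0 at 66.0 F [-3.3 -2.3  6.3] 0.144 False
78.0 at 78.2 F [-3.1 -1.9  6.5] 0.147 False
90.0 at 90.3 F [-1.4 -1.5  5.9] 0.143 False
90.31916857018422
mark peak 220.0 med 35.8 spread 0.9988958346213468
wheel 177.70326166758122 gap 0.502 F [ 0.9 -0.6 -0.4] t 76.4
```

```bash
python3 - <<'E'
from h import *
h=C["hub"]
def ang(): up(.12); goto([h[0],h[1],.22]); return wheel_angle()
if grab(-90):
    print(turn(-90,91.5,v=.1)); fingers.gripper_to(.5); a=ang(); st(f"wheel {a}")
    d=(1.1-a+180)%360-180; print("error to go",d)
g=fw([-60,-60,0]); goto([g[0],g[1],.26]); snap("wrist","w4"); ce=cam("wrist"); np.savez("w4.npz",K=ce[0],E=ce[1])
for l in("pack1","shuttle"): print(l,[(np.round(d["rect"],1).tolist(),round(d["p"],2)) for d in recognise(l,"wrist")[:5]])
snap("top","t2")
for l in("store","pack1","tall_pack","reject"): print(l,[(np.round(d["rect"],1).tolist(),round(d["p"],2)) for d in recognise(l,"top")[:5]])
E
```

```text
gap 0.147982507034787 F [-1.4  0.3  4.3]
-78.7 at -78.2 F [-1.2  1.7  5.1] 0.146 False
-67.3 at -67.0 F [-2.8  1.6  5.4] 0.146 False
-56.0 at -55.8 F [-2.6  1.4  6.3] 0.146 False
-44.6 at -44.5 F [-3.3  1.8  6.3] 0.147 False
-33.3 at -33.2 F [-3.5  1.   6.7] 0.148 False
-21.9 at -22.0 F [-3.5  2.9  7.1] 0.145 False
-10.6 at -10.7 F [-4.5  0.7  7.5] 0.148 False
0.8 at 0.6 F [-4.7  1.   8.3] 0.15 False
12.1 at 12.0 F [-4.6  0.9  8.6] 0.146 False
23.4 at 23.4 F [-5.3 -1.   7.8] 0.144 False
34.8 at 34.8 F [-4.6 -0.6  6.7] 0.147 False
46.1 at 46.2 F [-4.8 -0.2  7.7] 0.148 False
57.5 at 57.7 F [-4.2  0.4  7.5] 0.143 False
68.8 at 69.2 F [-3.1 -1.7  7.8] 0.147 False
80.2 at 80.7 F [-3.7 -1.1  7. ] 0.149 False
91.5 at 92.2 F [-3.6 -1.8  7.3] 0.147 False
92.17163501180539
mark peak 222.0 med 39.3 spread 0.9989949960110065
wheel 0.7926150253732658 gap 0.501 F [ 0.1  0.2 -0.2] t 87.1917
error to go 0.30738497462672854
pack1 [([280.8, 232.3, 33.0, 31.4], 0.67), ([277.6, 198.4, 37.4, 46.1], 0.65), ([182.2, 121.8, 41.1, 40.7], 0.65), ([277.9, 261.5, 32.1, 24.7], 0.6)]
shuttle [([280.2, 194.4, 65.8, 160.8], 0.81), ([462.3, 262.2, 165.2, 21.3], 0.63)]
store [([235.1, 272.6, 61.2, 49.7], 0.91), ([315.1, 231.2, 183.1, 60.1], 0.38)]
pack1 []
tall_pack [([425.2, 263.8, 11.7, 11.6], 0.52)]
reject [([425.1, 263.0, 46.5, 49.8], 0.74)]
```

View pics/w4.png

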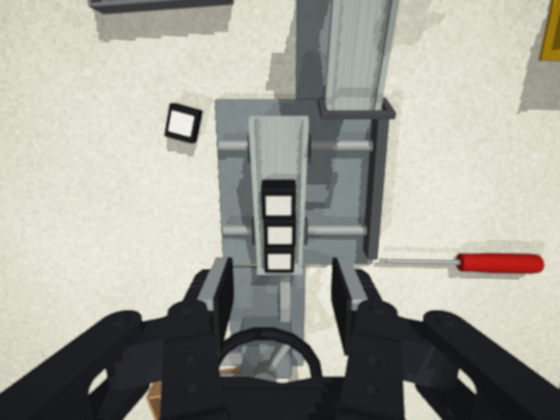

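```bash
python3 - <<'E'
from h import *
d=np.load("w4.npz"); W=(d["K"],d["E"]); im=cv2.imread("pics/w4.png").min(2)
def label(x,y,r=24):
    b=np.zeros_like(im); b[y-r:y+r,x-r:x+r]=im[y-r:y+r,x-r:x+r]; return b
# labels in tray: bright blobs
for (x,y) in((278,206),(279,236),(279,262)):
    n,l,s,c=cv2.connectedComponentsWithStats((im>190).astype(np.uint8)); k=l[y,x]; print(k,s[k].tolist(),c[k].round(1))
for dr in(0,3,6):
    P=fw(np.array([[-62.8,s*c20-(20-dr)*s20,100+s*s20+(20-dr)*c20] for s in(-159,-121,-83)])); print(dr,proj(P,W).round(1).tolist())
x0,x1,y0,y1=150,215,95,150; m=((im[y0:y1,x0:x1]<70)).astype(np.uint8); m=cv2.morphologyEx(m,cv2.MORPH_OPEN,np.ones((3,3)))
cs=cv2.findContours(m,cv2.RETR_EXTERNAL,cv2.CHAIN_APPROX_NONE)[0]; k=max(cs,key=cv2.contourArea); r=cv2.minAreaRect(k); b=cv2.boxPoints(r)+[x0,y0]; w=ray(b,W,.016); print("stray box",r,w.round(4).tolist(),w.mean(0)); e=[w[1]-w[0],w[2]-w[1]]; print([ (np.linalg.norm(v),np.degrees(np.arctan2(v[1],v[0]))) for v in e], "label",ray((182.5,123),W,.02))
T=cam("top"); print("store est",ray((235.1,272.6),T,.015))
goto([.40,.25,.30],120); snap("wrist","w5"); ce=cam("wrist"); np.savez("w5.npz",K=ce[0],E=ce[1]); st()
E
```

```text
19 [267, 197, 23, 17, 390] [278. 205.]
20 [269, 228, 22, 15, 326] [279.5 235. ]
28 [269, 255, 21, 13, 260] [278.7 261. ]
0 [[280.1, 261.5], [279.8, 235.0], [279.5, 205.0]]
3 [[280.1, 259.5], [279.8, 233.1], [279.5, 203.2]]
6 [[280.1, 257.6], [279.8, 231.2], [279.5, 201.4]]
stray box ((32.718833923339844, 27.83554458618164), (32.240638732910156, 34.50675582885742), 11.888657569885254) [[0.4046, 0.023, 0.016], [0.415, 0.0594, 0.016], [0.449, 0.0532, 0.016], [0.4395, 0.0165, 0.016]] [0.42703678 0.0380046  0.016     ]
[(np.float64(0.037805755604790506), np.float64(74.10350260696497)), (np.float64(0.034582782320221064), np.float64(-10.289923096254725))] label [[0.42789865 0.03830185 0.02      ]]
store est [[0.39901655 0.26336569 0.015     ]]
 gap 0.498 F [-0.5 -0.  -0.1] t 89.7
```

View pics/w5.png

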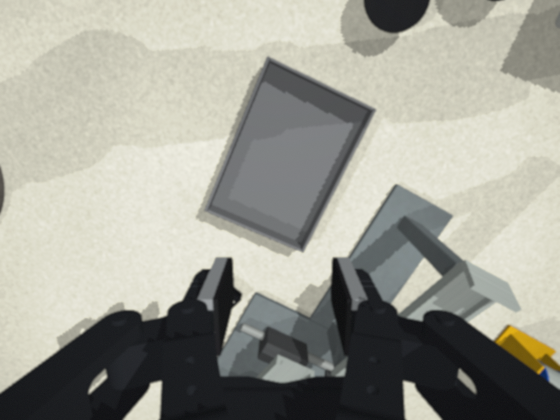

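```bash
cat >> h.py <<'E'
def place(i,z=-.001):
    x,y,a=C["store"]; dy=(-.066+.044*i); p=[x-np.sin(a)*dy,y+np.cos(a)*dy]; yaw=90+np.degrees(a)
    goto(p+[.12],yaw); st(f"over store {i}")
    hit=robot.line_to(p+[z],velocity=.15,f_stop=8); st(f"placed {hit} z {robot.current_tool_pos()[2]:.4f}")
    fingers.gripper_to(.6); up(.12,.25)
E
python3 - <<'E'
from h import *
d=np.load("w5.npz"); W=(d["K"],d["E"])
p,r=fit2d(np.array([[-70,100,30],[70,100,30],[70,-100,30],[-70,-100,30]]),[(W,np.array(q)) for q in((268,58),(374,110),(302,250),(203,210))],[.4,.26,0]); print("store",p,r.round(1).tolist()); save(store=p)
fingers.gripper_to(.5); goto([.4275,.038,.08],78.5)
hit=robot.line_to([.4275,.038,-.008],velocity=.1,f_stop=6); st(f"stray {hit} {robot.current_tool_pos()}")
if not hit:
    fingers.gripper_to(0.0,force=60); st("closed"); up(.1,.2); st("up"); place(0)
E
```

```text
store [0.4037801  0.25337548 0.08236604] [[-0.6, -2.8], [3.0, -0.0], [0.1, 3.7], [-0.6, 0.5]]
stray False [ 0.42812568  0.03828531 -0.00751804] gap 0.499 F [-0.6 -0.1  1. ] t 92.125
closed gap 0.378 F [-1.3 -0.2  6.4] t 92.3667
up gap 0.376 F [ 0.   0.2 -1.4] t 93.0583
over store 0 gap 0.378 F [ 0.3 -0.6 -0.6] t 93.7167
placed True z -0.0030 gap 0.375 F [-0.5 -0.9  4.3] t 94.5583
```

```bash
python3 - <<'E'
from h import *
B=[-64,0,100]
for i,s in((1,-83),(2,-121),(3,-159)):
    fingers.gripper_to(.62)
    q,o=slope_pose(0,s,70,B); robot.move_to(q,o)
    p,o=slope_pose(0,s,-9,B); hit=robot.line_to(p,o,velocity=.1,f_stop=6); st(f"pack s={s} {hit} {robot.current_tool_pos()-np.array(p)}")
    if hit: break
    fingers.gripper_to(0.0,force=60); st("closed")
    q,o=slope_pose(0,s,75,B); robot.line_to(q,o,velocity=.15); g=robot.current_finger_gap(); st("up")
    if g<.3: print("LOST"); break
    place(i)
    if i==1: print("look", [(np.round(d["rect"]).tolist(),round(d["p"],2)) for d in (vision.grab_frame("top"),recognise("store","top"))[1][:2]])
h=C["hub"]; up(.2); goto([h[0],h[1],.22]); print("wheel",wheel_angle()); st()
snap("top","t3",(190,140,460,320),(800,533))
E
```

```text
pack s=-83 False [ 6.57843739e-04 -7.02327535e-05  5.74500025e-04] gap 0.618 F [ 0.7 -0.3  0.4] t 97.775
closed gap 0.377 F [ 0.  -2.   4.6] t 98.0917
up gap 0.372 F [-0.5 -0.4 -0.4] t 98.8
over store 1 gap 0.371 F [-0.9 -0.5 -0.5] t 100.025
placed True z -0.0018 gap 0.38 F [-0.1 -1.8  5.7] t 100.8333
look [([238.0, 272.0, 63.0, 39.0], 0.77)]
pack s=-121 False [ 0.00064417 -0.00011865  0.00056694] gap 0.623 F [-0.3 -0.1  0.1] t 104.3833
closed gap 0.375 F [ 0.2 -0.8  4.3] t 104.6917
up gap 0.374 F [-0.3  0.5 -0.4] t 105.4
over store 2 gap 0.369 F [ 0.  -0.4 -0.5] t 106.875
placed True z -0.0018 gap 0.373 F [-0.2 -1.5  4.9] t 107.675
pack s=-159 False [ 0.00064984 -0.00019351  0.00056909] gap 0.621 F [ 0.1 -0.9  0.4] t 111.3833
closed gap 0.367 F [-0.3 -1.7  4.8] t 111.7
up gap 0.374 F [-0.3  0.4 -0.6] t 112.4083
over store 3 gap 0.378 F [0.5 0.6 0.2] t 114.1417
placed True z -0.0017 gap 0.374 F [-1.3 -0.4  5.3] t 114.9417
mark peak 220.0 med 38.2 spread 0.9989968014557421
wheel 0.8518691549659252
 gap 0.598 F [-0.3 -0.1  0.5] t 118.6833
```

View pics/t3.png

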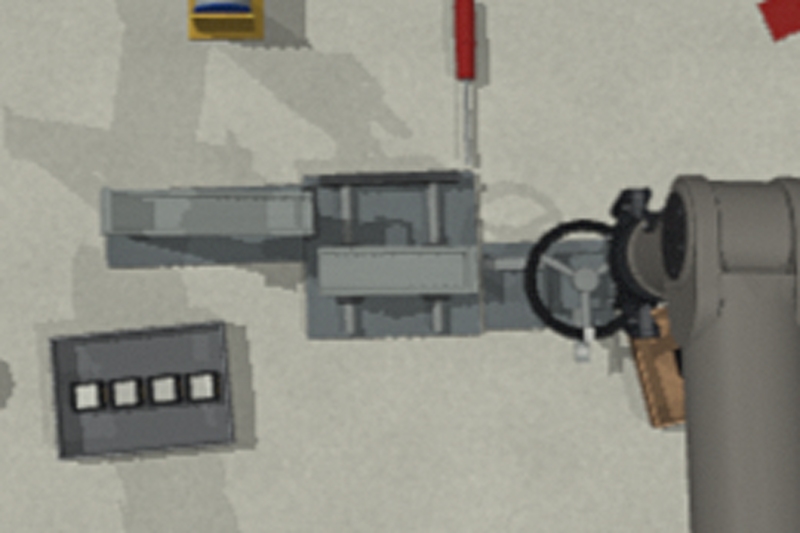

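```bash
python3 - <<'E'
from h import *
up(.3); goto([.45,-.1,.3]); vision.grab_frame("top"); print([(np.round(d["rect"]).tolist(),round(d["p"],2)) for d in recognise("tall_pack","top")[:2]], ray((425,264),cam("top"),.04))
workorder.close_job(); st("closed")
E
```

```text
[([426.0, 263.0, 16.0, 15.0], 0.56)] [[ 0.42594532 -0.36982232  0.04      ]]
the job is handed in; nothing more can be done
the job is handed in; nothing more can be done
```

The feeder is cleared and I handed the job in at about 120 s of the 210 s allowed. No verdict is reported.

**What I did**
- I wound the wheel clockwise to its stop and put the tall pack in the reject tray.
- The three chute packs slid down into the shuttle's tray.
- I wound the wheel back one full turn in two strokes of about 180 degrees.
- I then put the stray pack and the three chute packs in a row in the storage tray. It had been knocked a few centimetres aside, so I located it again first.

**Last checks**
- **Wheel:** the mark reads 0.85 degrees, against 1.1 degrees at the stop, so it is about 0.25 degrees off one full turn. The tolerance is 8 degrees.
- **Storage tray:** the top picture shows all four packs inside it and the shuttle's tray empty.
- **Tall pack:** the network put it near the middle of the reject tray, with a modest confidence of 0.56. I did not view that picture myself.
- **Bystanders:** the screwdriver looks unmoved. I never went near the quadcopter, but I did not look at it again at the end.

**Disagreements**
- **Fingertips:** they sit about 18 mm behind the reported tool point, where the description has them 17 mm ahead, a 35 mm difference. My first attempts to push and grip the wheel therefore passed above it without touching. I measured the difference by touching the table and confirmed it in the wrist picture. After that I corrected every height by it.
- **Storage tray position:** two estimates differed by about 10 mm, which was within the room available.

I viewed 14 pictures, which is the full budget.

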